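# Clamp a chip carrier on the inspection stage

### The job

Lift the spring clip of the inspection stage and leave it standing up, slide the chip carrier nose first along the channel beneath it until it gently rests against the brass end stop without shoving the stop out of its setting, then press the clip fully down so that it clamps the carrier. Never slam or jam the carrier against the stage, and leave the box, beaker and dish where they are.

Things in the scene. Friction and masses are not known exactly. Their poses are not given: they have to be found in the camera images.
- stage: Fixed aluminium inspection stage, a block 240 long (x) x 100 wide (y) x 20 high; origin at the centre of its underside, z up. Its flat deck top is at z = 20, bare from x = -120 to -40. The carrier comes in from the -x end, nose towards +x, along y = 0. Two hinge cheeks (top z = 48) stand at x = 87 to 103, y = +-16 to 24.
- channel_mouth (a point): Mouth of the channel on the deck (stage -5, 0, 20), axes as the stage. The channel runs 70 to +x: dark walls, inner faces at y = +-24; lips over it, underside 8.5 above the deck, top 12.5, inner edges y = +-18, so the carrier must slide in flat. Flared guide walls, 10 high, run from 32 before the mouth (inner faces about y = +-36) to the mouth.
- stop (a joint): How far the brass end stop has been shoved from its setting towards +x, m: 0 untouched. A block 30 wide (y), its top 10 above the deck; its front face lies 52 to 76 past the channel mouth, set differently each time and not measured: find it by feel or by eye. Only friction holds it: it stays put up to a push of 6 N; pushed harder it slides on and stays there.
- pin (a joint): How far the tell-tale pin in the end stop is pushed in, m: 0 free, when it stands 4 mm out of the stop's front face; 0.004 flush, when the carrier's nose rests on that face. A thin steel pin, 4 diameter, along the stage's x on the centre line, 3.5 above the deck, with a very weak spring (under 0.2 N, too weak to be felt or to push the carrier back).
- clip_hinge (a point): Centre of the spring clip's hinge axis (along the stage's y), fixed at stage (95, 0, 40); axes as the stage.
- clip_knob (a point): Centre of the black disc knob, 24 diameter, 16 thick, axis along the stage's y, at the clip's free end: pinch it across y; it pivots between lightly gripping pads (about 15 N) as the clip swings; a hard grip binds it. With the clip down it lies 100 to -x of the hinge axis and 22 above it. The arm is a steel strip 12 wide, 3 thick, 1.5 to 4.5 above the hinge axis, with a neck 12 wide up to the knob.
- clip (a joint): Angle of the clip, rad: 0 fully down (hard stop), growing as the knob rises, to 1.35 at most (nearly upright). Starts at 0 to 0.15. A stiff hinge (0.5 N m, about 5 N at the knob) keeps it wherever it is left.
- foot (a joint): Compression of the sprung rubber foot under the clip, m: 0 free, 0.008 at most. A disc of 14 diameter, 57 from the hinge along the arm. With the clip fully down on the carrier it is compressed by 0.003 and presses with 6 N (1200 N/m, preload 2.4 N); the last of the way down takes about 9 N on the knob.
- carrier_grip (a point): Centre of the black upright fin, the handle of the loose chip carrier: 22 long (x), 10 thick (y), its top 39 and this point 24 above the carrier's underside. The carrier is a flat aluminium plate 125 x 44 x 6 with a glass slide on it, 0.08 to 0.15 kg, lying on the mat. Axes as the carrier, +x to its nose; the fin is 14 from the rear edge, 111 from the nose.
- carrier_nose (a point): Middle of the carrier's front edge, 3 above its underside, 111 ahead of the fin's centre along the carrier's x; axes as the carrier.
- slide_box: White slide box with a clear lid, 100 x 80 x 36; origin under its centre. Bystander.
- beaker: Small glass beaker, 60 across, 70 high; origin under its centre. Bystander.
- dish: Closed clear dish, 86 across, 15 high; origin under its centre. Bystander.
Things that resemble listed ones, but are neither listed nor needed, are in the scene too. There is more than one size of the part that bears carrier_grip; the job needs the smallest.

How it is judged:
By the outcome, as a careful person would: the job done as asked, in the order asked, and still so for the second after the job is handed in, with the robot touching nothing.
It also fails if it takes over 72 s, if anything falls off the work surface, if the arm or the gripper's body presses on something with over 40 N, if the wrist force passes 120 N, or if a joint passes its speed limit or range.

### The arm

A 6-joint arm with a two-finger parallel gripper is mounted at the origin on the work surface. World frame = base frame: x ahead of the robot, y to its left, z up, the work surface at z = 0. Lengths are in mm, angles in rad, forces in N, time in s.
With the tool pointing down it reaches from about 350 to 975 mm from the base axis. Payload 7.1 kg.
Tool frame: the origin (TCP) lies at the very end of the fingers, on their centre line; the grasp point (between the pads) lies 19 mm behind it; z points along the fingers, y is the line along which they close (so a half turn about z gives the same grasp; the last joint's range is limited). The gripper opens to 88 mm and grips with 3 to 60 N. Pads are 20 mm wide; open, the fingers measure 115 mm over their backs; the gripper's body (75 mm by 178 mm) begins 61 mm behind the grasp point.
Start: joints at [1.139, 0.423, 1.63, -0, 1.089, -0.019], TCP at [250.702, 572.497, 222.675] pointing down, gripper open.
Joint ranges: [-3, 3], [-0.9, 2.11], [0.09, 2.58], [-1.31, 4.45], [0.11, 2.69], [-2.54, 2.54]. Speed limits (rad/s): [2.39, 2.39, 3.01, 3.14, 3.14, 3.14].

### API

Orientations are given as a rotation vector (axis times angle).
In Python, from workcell import sensors, imaging, close_job gives the robot as it stands. The module is installed in compiled form; this text tells all that it offers.
- The arm moves only by the tool servo_tool, never from a script. Its argument "steps" is a list of rows, each a list of 3 entries, a list of its own where there are three numbers: the shift along the world's x, y, z in m, then the turn, a rotation vector about the world's x, y, z in degrees, then the opening, from -1 (shut) to 1 (fully open). A call has exactly 8 rows; each row shifts and turns the commanded pose from where the row before left it; what a row does not reach is not made up. A row lasts 1/12 s, in which the tool goes at most 41.7 mm and 7.16 degrees, less where a joint would pass 70% of its speed; a pose out of reach is approached as far as the arm can. A call is refused whole if a number of a shift passes 0.0417 or a number of a turn 7.16, either way. A call with a gripper value outside its range is refused whole. The fingers move at their own pace and stop on an object; the grip force is fixed at half the most. Time passes only in rows, so rows that do not move let the fingers close, or fill a call up. It gives the time, the measured TCP pose, the force, the opening and the grip force at its end, in the units of the state.
- sensors.get_obs(): the state, without advancing time (a new reading comes with each control period).
- imaging.get_image(name): name is "scene" or "top" or "wrist"; returns a dict with "color" (420x560x3 uint8, blue, green, red), "range_z" (420x560 float32, mm along the optical axis (not along the pixel's ray), 0 where there is no reading), "vertical_fov" (degrees; the focal length in pixels is half the picture's height over the tangent of half this angle, whatever the lens; pixels are square), "cx", "cy" (the principal point, pixels), "k1" (the pictures are not rectified: a ray, as slopes to the right and down, at radius r is drawn at 1 + k1 r^2 times it, then the intrinsics apply), "rvec" (rotation vector, rad) and "tvec" (3), from world to camera coordinates, as OpenCV has them; the wrist camera has in their place "tool_from_camera" (4x4, takes a point from camera to tool coordinates, whose origin is the TCP and whose axes are the flange's). Camera axes: x right, y down, z forward; pixel columns grow to the right and rows downward; lengths in mm; the calibration is good to about 2 mm. A picture is of the moment at which its call begins: read the wrist's pose just before it.
- close_job(): hands the job in; it is judged then, once.
The state is a dict: "t": time; "qpos": joint angles; "qvel": joint speeds; "joint_torque": joint torques, N m; "ee_pos": TCP position; "orientation": TCP orientation; "ft_force": force on the tool from outside, world axes, zero at the start; "moment": the same for the moment, N m; "width": finger opening in mm; "grasp_force": force on a finger pad.
Only numpy, scipy, OpenCV 4.12 (cv2) and the standard library are available. Lean on these libraries where they do the work, as an engineer would, in place of code of your own. Each camera call takes 0.05 s, during which the arm holds its last target. There are 200 camera calls.

## Working session

There is one attempt and no reset: what is moved stays moved. The work goes in short steps, Python scripts to look and compute and a tool call to move; the robot and the scene stay as the last step left them, time stands still between calls to the robot, and variables do not carry over. Pictures are saved under pics/ and viewed, at most 10 in all, crops included, and the job is handed in when it is done.

Besides the shell and the picture viewer there is one more tool, called after "Call:" as a command line: name --argument value ..., lists and objects as JSON in quotes. servo_tool: Moves the arm, as the interface text tells. Its arguments: {"type":"object","properties":{"steps":{"type":"array"}},"required":["steps"]}

```bash
mkdir -p pics; cat > h.py <<'E'
import numpy as np, cv2
from scipy.spatial.transform import Rotation as R
from workcell import sensors, imaging, close_job
def cap(name):
    o=sensors.get_obs(); d=imaging.get_image(name)
    if 'tool_from_camera' in d:
        T=np.eye(4); T[:3,:3]=R.from_rotvec(o['orientation']).as_matrix(); T[:3,3]=o['ee_pos']
        M=T@np.array(d['tool_from_camera'])
    else:
        W=np.eye(4); W[:3,:3]=R.from_rotvec(np.ravel(d['rvec'])).as_matrix(); W[:3,3]=np.ravel(d['tvec']); M=np.linalg.inv(W)
    d['M']=M; return d
def rays(d):
    h,w=d['range_z'].shape; f=h/2/np.tan(np.radians(d['vertical_fov'])/2)
    K=np.array([[f,0,d['cx']],[0,f,d['cy']],[0,0,1.]])
    v,u=np.mgrid[:h,:w].astype(float)
    p=cv2.undistortPoints(np.stack([u.ravel(),v.ravel()],1)[:,None],K,np.array([d['k1'],0,0,0.])).reshape(h,w,2)
    return np.dstack([p,np.ones((h,w))])
def cloud(d):
    P=rays(d)*d['range_z'][...,None]
    return P@d['M'][:3,:3].T+d['M'][:3,3]
def onplane(d,u,v,z):
    r=rays(d)[v,u]@d['M'][:3,:3].T; o=d['M'][:3,3]
    return o+r*(z-o[2])/r[2]
E
python3 - <<'E'
from h import *
print(sensors.get_obs())
for n in('top','scene'):
    d=cap(n); cv2.imwrite(f'pics/{n}1.png',d['color']); P=cloud(d); np.savez(f'{n}1.npz',P=P,c=d['color'])
    print(n,d['M'].round(2),d['vertical_fov'],d['k1'])
E
```

```text
{'t': 0.0, 'qpos': array([ 1.13897942e+00,  4.23816748e-01,  1.63066224e+00, -1.09856342e-05,
        1.08859930e+00, -1.89619956e-02]), 'qvel': array([-0.00169556,  0.00146328,  0.00022485,  0.00045689,  0.00047645,
        0.00074908]), 'joint_torque': array([-1.57892737e-04, -5.44626939e+01, -2.73662639e+01,  6.44410145e-02,
        2.29004648e-02, -1.07688616e-04]), 'ee_pos': array([250.49743652, 572.01458973, 221.92764281]), 'orientation': array([-6.43840898e-01, -3.07457992e+00,  2.27778705e-03]), 'ft_force': array([ 0.66100997, -0.15232406, -0.05974373]), 'moment': array([-0.03272856,  0.01301693,  0.06085465]), 'grasp_force': 0.0, 'width': 87.97146547307543}
top [[-2.00000e-02 -9.90000e-01  1.40000e-01  3.69600e+02]
 [-1.00000e+00  2.00000e-02  2.00000e-02  5.11700e+01]
 [-3.00000e-02 -1.40000e-01 -9.90000e-01  1.09396e+03]
 [ 0.00000e+00  0.00000e+00  0.00000e+00  1.00000e+00]] 53.34306183055269 -0.07018219958237282
scene [[-4.30000e-01  7.10000e-01 -5.50000e-01  1.32085e+03]
 [ 9.00000e-01  3.30000e-01 -2.60000e-01  4.41610e+02]
 [-0.00000e+00 -6.10000e-01 -7.90000e-01  1.22232e+03]
 [ 0.00000e+00  0.00000e+00  0.00000e+00  1.00000e+00]] 42.38791795473356 -0.18671177149033816
```

View pics/top1.png

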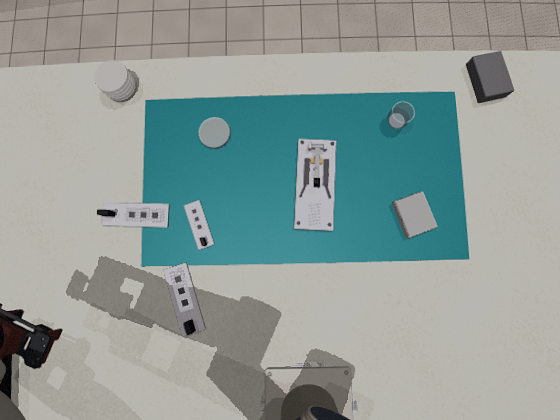

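View pics/scene1.png

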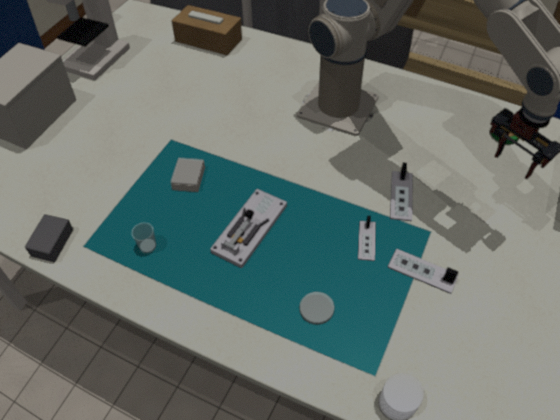

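The top view shows the stage at about (316,184) with its knob at (317,182). The smallest carrier is on the mat at (199,225), with its fin at (203,242) and its nose at (193,203). The scene view agrees: the carrier on the mat at (367,240) is the smallest.

```bash
python3 - <<'E'
import numpy as np,cv2
z=np.load('top1.npz');P=z['P']
def reg(u0,u1,v0,v1,lo,hi):
    Q=P[v0:v1,u0:u1].reshape(-1,3); return Q[(Q[:,2]>lo)&(Q[:,2]<hi)]
mat=reg(230,280,100,250,-20,20);print('mat z',mat[:,2].mean(),mat[:,2].std())
for n,a in dict(stage=(285,345,130,240,14,27),carr=(180,217,195,252,3.5,12),fin=(180,217,195,252,28,50),knob=(300,330,140,200,55,120),box=(385,445,185,245,25,50),dish=(190,240,110,155,8,25),beak=(380,420,95,135,20,90)).items():
    Q=reg(*a); 
    if len(Q)<3: print(n,len(Q));continue
    r=cv2.minAreaRect(Q[:,:2].astype(np.float32)); print(n,len(Q),np.median(Q,0).round(1),r)
E
```

```text
mat z 0.8731928284163687 2.105087779933085
stage 2757 [548.4 -27.   20.1] ((575.0321655273438, -31.038909912109375), (100.46063995361328, 241.0874786376953), 85.72935485839844)
carr 806 [479.2 277.6   6.1] ((481.19500732421875, 278.83929443359375), (150.62130737304688, 96.9711685180664), 0.18318474292755127)
fin 37 [430.5 260.1  38.9] ((429.1741027832031, 260.55218505859375), (21.214954376220703, 10.342215538024902), 21.67391586303711)
knob 65 [568.3 -30.   72.3] ((568.8677978515625, -30.0806884765625), (15.173330307006836, 22.023197174072266), 87.90907287597656)
box 1201 [ 487.1 -283.3   35.8] ((488.58038330078125, -284.9169616699219), (98.36661529541016, 81.82452392578125), 18.605056762695312)
dish 786 [723.3 234.1  15.4] ((724.3651123046875, 234.1719207763672), (85.39441680908203, 84.6301040649414), 40.104652404785156)
beak 413 [ 752.4 -262.5   52.8] ((746.147705078125, -258.81134033203125), (58.185787200927734, 58.96142578125), 43.48932647705078)
```

Call:
servo_tool --steps '[[[0.012,-0.019,0.004],[0,0,2.5],1],[[0.012,-0.019,0.004],[0,0,2.5],1],[[0.012,-0.019,0.004],[0,0,2.5],1],[[0.012,-0.019,0.004],[0,0,2.5],1],[[0.012,-0.019,0.004],[0,0,2.5],1],[[0.012,-0.019,0.004],[0,0,2.5],1],[[0.012,-0.019,0.004],[0,0,2.5],1],[[0.012,-0.019,0.004],[0,0,2.5],1]]'

```text
t: 0.77
ee_pos: [347.0, 419.3, 254.6]
orientation: [-0.097, -3.14, 0.001]
ft_force: [0.1, 0.3, 0.0]
width: 87.9
grasp_force: 0.0
```

Call:
servo_tool --steps '[[[0.012,-0.019,0.004],[0,0,2.5],1],[[0.012,-0.019,0.004],[0,0,2.5],1],[[0.012,-0.019,0.004],[0,0,2.5],1],[[0.012,-0.019,0.004],[0,0,2.5],1],[[0.012,-0.019,0.004],[0,0,2.5],1],[[0.012,-0.019,0.004],[0,0,2.5],1],[[0.012,-0.019,0.004],[0,0,2.5],1],[[0.012,-0.019,0.004],[0,0,2.5],1]]'

```text
t: 1.43
ee_pos: [442.9, 267.3, 286.6]
orientation: [0.45, -3.109, 0.0]
ft_force: [0.5, -0.3, -0.2]
width: 87.7
grasp_force: 0.0
```

```bash
cat > w.py <<'E'
import sys
from h import *
d=cap('wrist'); cv2.imwrite(f'pics/{sys.argv[1]}.png',d['color']); np.savez(sys.argv[1]+'.npz',P=cloud(d),c=d['color'],M=d['M'])
o=sensors.get_obs(); print(o['t'],o['ee_pos'].round(1),o['orientation'].round(3),o['ft_force'].round(2),o['qpos'].round(2),d['vertical_fov']); print(d['tool_from_camera'].round(3))
E
python3 w.py w1
```

```text
1.4833 [444.9 265.1 287.4] [-4.530e-01  3.107e+00 -2.000e-03] [ 0.88 -1.94  0.54] [ 0.52  0.19  1.8  -0.    1.15 -1.34] 59.10136411564898
[[ 1.00000e-03 -9.54000e-01 -3.01000e-01  8.28680e+01]
 [ 1.00000e+00  1.00000e-03  0.00000e+00  3.10000e-02]
 [ 0.00000e+00 -3.01000e-01  9.54000e-01 -1.61922e+02]
 [ 0.00000e+00  0.00000e+00  0.00000e+00  1.00000e+00]]
```

View pics/w1.png

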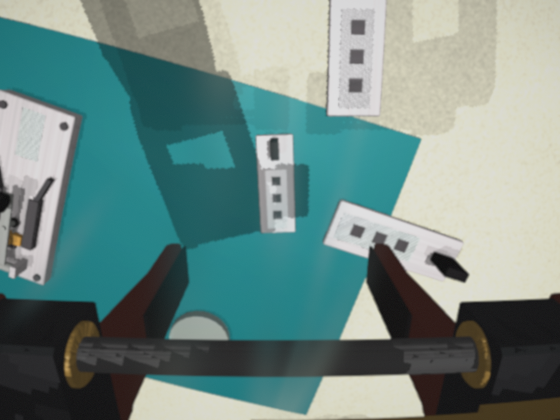

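The wrist view shows the target carrier upright at (277,185), with its fin at (273,148) pointing back towards the robot. The other two carriers, at (357,60) and (395,240), are larger.

Call:
servo_tool --steps '[[[0.006,-0.018,-0.002],[0,0,-1.3],1],[[0.006,-0.018,-0.002],[0,0,-1.3],1],[[0.006,-0.018,-0.002],[0,0,-1.3],1],[[0.006,-0.018,-0.002],[0,0,-1.3],1],[[0.006,-0.018,-0.002],[0,0,-1.3],1],[[0.006,-0.018,-0.002],[0,0,-1.3],1],[[0.006,-0.018,-0.002],[0,0,-1.3],1],[[0.006,-0.018,-0.002],[0,0,-1.3],1]]'

```text
t: 2.15
ee_pos: [490.6, 123.8, 270.3]
orientation: [0.161, -3.137, 0.0]
ft_force: [0.8, -0.4, 0.1]
width: 88.1
grasp_force: 0.0
```

Call:
servo_tool --steps '[[[0.006,-0.018,-0.002],[0,0,-1.3],1],[[0.006,-0.018,-0.002],[0,0,-1.3],1],[[0.006,-0.018,-0.002],[0,0,-1.3],1],[[0.006,-0.018,-0.002],[0,0,-1.3],1],[[0.006,-0.018,-0.002],[0,0,-1.3],1],[[0.006,-0.018,-0.002],[0,0,-1.3],1],[[0.006,-0.018,-0.002],[0,0,-1.3],1],[[0.002,-0.006,-0.002],[0,0,-1.3],1]]'

```text
t: 2.82
ee_pos: [535.1, -9.1, 254.3]
orientation: [-0.127, -3.139, 0.001]
ft_force: [0.1, 0.0, 0.8]
width: 87.9
grasp_force: 0.0
```

```bash
python3 w.py w2; python3 - <<'E'
import numpy as np,cv2
P=np.load('w1.npz')['P'].reshape(-1,3)
def rep(n,P,c,r,lo,hi):
    Q=P[(np.hypot(*(P[:,:2]-c).T)<r)&(P[:,2]>lo)&(P[:,2]<hi)]
    if len(Q)>3: print(n,len(Q),np.median(Q,0).round(1),cv2.minAreaRect(Q[:,:2].astype(np.float32)))
rep('plate',P,(472,273),75,4,10); rep('fin',P,(430,260),25,33,50)
P=np.load('w2.npz')['P'].reshape(-1,3)
rep('stage',P,(575,-31),140,16,23); rep('lips',P,(575,-31),140,30,35);rep('knob',P,(569,-30),25,58,90);rep('cheek',P,(670,-35),40,45,52);rep('stop',P,(640,-35),30,27.5,31)
E
```

```text
2.8667 [534.9  -9.  253.9] [-1.300e-01 -3.138e+00  1.000e-03] [ 0.16 -0.08 -0.19] [-0.04  0.25  1.8  -0.    1.09 -1.53] 59.10136411564898
[[ 1.00000e-03 -9.54000e-01 -3.01000e-01  8.28760e+01]
 [ 1.00000e+00  1.00000e-03  0.00000e+00  9.00000e-03]
 [-0.00000e+00 -3.01000e-01  9.54000e-01 -1.61922e+02]
 [ 0.00000e+00  0.00000e+00  0.00000e+00  1.00000e+00]]
plate 3238 [476.4 276.5   6.2] ((476.7733154296875, 276.2171630859375), (125.70120239257812, 44.04569625854492), 18.75174903869629)
fin 177 [430.3 260.4  38.8] ((430.432861328125, 260.6053466796875), (21.55472755432129, 10.022117614746094), 16.80986785888672)
stage 14174 [536.9 -28.5  20. ] ((575.5367431640625, -33.23973083496094), (100.81866455078125, 239.41537475585938), 85.85066986083984)
lips 1761 [601.4 -30.5  32.4] ((602.4591064453125, -35.41682052612305), (82.23920440673828, 128.5623779296875), 85.5176773071289)
knob 383 [567.5 -32.2  72.8] ((569.9786987304688, -32.685787200927734), (15.911477088928223, 22.015525817871094), 85.38091278076172)
cheek 402 [668.  -38.6  46.4] ((654.1931762695312, -39.24474334716797), (47.73078918457031, 47.44626235961914), 85.42650604248047)
stop 164 [634.6 -30.9  29.9] ((640.636962890625, -35.071434020996094), (52.18513488769531, 55.225032806396484), 15.337028503417969)
```

View pics/w2.png

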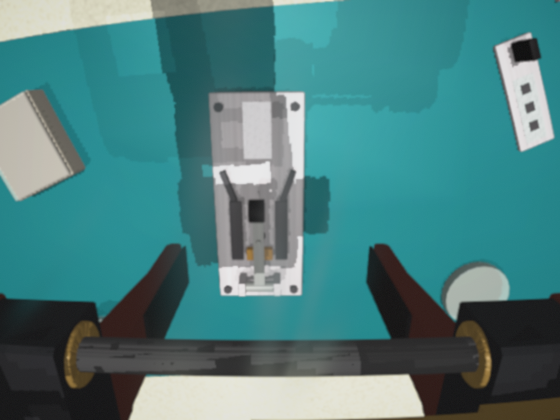

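The stage runs from (210,95) at its inlet down to (300,293). The knob is at (257,210) and brass of the stop shows either side of the clip at about (257,253). The deck in front of the channel is clear.

```bash
python3 - <<'E'
import numpy as np,cv2
z=np.load('w2.npz');P=z['P'].reshape(-1,3);c=z['c'].reshape(-1,3).astype(int)
def fr(P,c0,yaw):
    a=np.radians(yaw);d=P[:,:2]-c0;return np.c_[d@[np.cos(a),np.sin(a)],d@[-np.sin(a),np.cos(a)],P[:,2]]
C=np.array([575.5,-33.2]);yaw=-4.2
for it in range(3):
    S=fr(P,C,yaw);m=(S[:,2]>17)&(S[:,2]<22)&(abs(S[:,0])<125)&(abs(S[:,1])<56);Q=S[m]
    xs=np.arange(-115,116,5.);lo=[];hi=[];
    for x in xs:
        q=Q[abs(Q[:,0]-x)<3,1];lo.append(np.percentile(q,1));hi.append(np.percentile(q,99))
    a=np.polyfit(xs,lo,1);b=np.polyfit(xs,hi,1)
    yr=Q[:,0];ex=[np.percentile(Q[abs(Q[:,1]-y)<3,0],[.5,99.5]) for y in (-40,-30,30,40)]
    print(yaw,C,a,b,np.array(ex).round(1).tolist())
    yaw+=np.degrees((a[0]+b[0])/2);t=np.radians(yaw);off=(a[1]+b[1])/2;C=C+off*np.array([-np.sin(t),np.cos(t)])
S=fr(P,C,yaw)
br=(c[:,2]-c[:,0]>40)&(abs(S[:,1])<20)&(S[:,0]>30)&(S[:,0]<100)
print('brass',br.sum(),S[br].round(1)[:: max(1,br.sum()//12)].tolist())
t=br&(S[:,2]>28)&(S[:,2]<32);print(S[t].min(0),S[t].max(0),t.sum())
k=(S[:,2]>58)&(abs(S[:,1])<14)&(S[:,0]<30)&(S[:,0]>-40);print('knob',S[k].min(0),S[k].max(0))
for y in (3,):
    arm=(abs(S[:,1])<4)&(S[:,2]>38)&(S[:,2]<60)&(S[:,0]>12)&(S[:,0]<85)
    print('arm line',np.polyfit(S[arm,0],S[arm,2],1))
l=(S[:,2]>31)&(S[:,2]<34)&(abs(S[:,1])>10)&(abs(S[:,1])<45)&(S[:,0]>0)&(S[:,0]<60)
for s in(1,-1):
    q=S[l&(S[:,1]*s>0)];print('lip',q[:,1].min(),q[:,1].max())
E
```

```text
-4.2 [575.5 -33.2] [-2.11554203e-03 -4.90510487e+01] [4.55038281e-03 4.91629140e+01] [[-119.0, 118.4], [-118.9, 119.0], [-119.3, 117.4], [-119.3, 116.7]]
-4.130246949588858 [575.5040285  -33.14421258] [-3.49655614e-03 -4.91061777e+01] [3.19663050e-03 4.90655667e+01] [[-119.1, 118.4], [-118.9, 118.3], [-119.3, 117.4], [-119.2, 117.2]]
-4.13883918624812 [575.50256297 -33.16446512] [-3.35486323e-03 -4.90856281e+01] [3.65913634e-03 4.90721532e+01] [[-119.1, 118.4], [-118.9, 118.9], [-119.3, 117.4], [-119.2, 116.1]]
brass 141 [[54.1, -13.3, 24.0], [52.8, 10.0, 29.8], [54.0, 10.0, 30.0], [54.9, 6.6, 30.6], [56.2, -10.6, 30.4], [57.1, -12.9, 31.1], [58.3, 13.3, 28.9], [58.7, 11.1, 30.6], [59.7, 8.8, 31.2], [61.7, 6.4, 29.5], [62.8, -9.7, 29.7], [64.3, -12.1, 29.3], [65.7, -13.4, 28.9]]
[ 52.80553829 -14.41387523  28.13620961] [65.92091549 13.40717721 31.90023327] 132
knob [-16.56165667  -7.9134432   62.36245194] [ 5.45316551  8.08176727 76.29482868]
arm line [-2.03563520e-02  4.60328738e+01]
lip 11.124751976099367 31.6282847997677
lip -31.970003819339723 -12.817831461289323
```

Call:
servo_tool --steps '[[[0.001,-0.0027,-0.018],[-0.27,-3.74,0.075],1],[[0.001,-0.0027,-0.018],[-0.27,-3.74,0.075],1],[[0.001,-0.0027,-0.018],[-0.27,-3.74,0.075],1],[[0.001,-0.0027,-0.018],[-0.27,-3.74,0.075],1],[[0.001,-0.0027,-0.018],[-0.27,-3.74,0.075],1],[[0.001,-0.0027,-0.018],[-0.27,-3.74,0.075],1],[[0.001,-0.0027,-0.018],[-0.27,-3.74,0.075],1],[[0.001,-0.0027,-0.018],[-0.27,-3.74,0.075],1]]'

```text
t: 3.53
ee_pos: [542.7, -28.7, 123.0]
orientation: [0.087, 2.653, -0.018]
ft_force: [4.1, 0.0, 1.4]
width: 87.8
grasp_force: 0.0
```

```bash
cat > st.py <<'E'
from h import *
C=np.array([575.6,-33.2]);Y=np.radians(-4.14)
Rs=np.array([[np.cos(Y),-np.sin(Y),0],[np.sin(Y),np.cos(Y),0],[0,0,1]])
def toS(p): p=np.array(p,float); return Rs.T@(p-[*C,0])
def toW(p): return Rs@np.array(p,float)+[*C,0]
def state():
    o=sensors.get_obs();T=Rs.T@R.from_rotvec(o['orientation']).as_matrix();z=T[:,2];y=T[:,1]
    print('t%.2f'%o['t'],'S',toS(o['ee_pos']).round(1),'W',o['ee_pos'].round(1),'tilt %.1f side %.1f yaw %.2f'%(np.degrees(np.arctan2(-z[0],-z[2])),np.degrees(np.arcsin(z[1])),np.degrees(np.arctan2(-y[0],y[1]))),'F_S',(Rs.T@o['ft_force']).round(1),'w %.1f g %.1f'%(o['width'],o['grasp_force']),'q',o['qpos'].round(2)); return o
if __name__=='__main__': state()
E
python3 st.py
```

```text
t3.53 S [-33.1   2.1 123. ] W [542.7 -28.7 123. ] tilt -27.9 side 0.3 yaw 0.41 F_S [4.1 0.3 1.4] w 87.8 g 0.0 q [-0.08  0.35  2.2   0.09  0.11 -1.67]
```

Call:
servo_tool --steps '[[[0.0038,-0.0005,-0.0066],[0.18,2.49,-0.05],1],[[0.0038,-0.0005,-0.0066],[0.18,2.49,-0.05],1],[[0.0038,-0.0005,-0.0066],[0.18,2.49,-0.05],1],[[0.0038,-0.0005,-0.0066],[0.18,2.49,-0.05],1],[[0.0038,-0.0005,-0.0066],[0.18,2.49,-0.05],1],[[0.0038,-0.0005,-0.0066],[0.18,2.49,-0.05],1],[[0.0038,-0.0005,-0.0066],[0.18,2.49,-0.05],1],[[0,0,0],[0,0,0],1]]'

```text
t: 4.2
ee_pos: [576.5, -32.7, 80.5]
orientation: [0.107, 2.949, -0.005]
ft_force: [-0.5, -0.2, -0.2]
width: 87.7
grasp_force: 0.0
```

```bash
python3 st.py
```

```text
t4.20 S [ 0.8  0.6 80.5] W [576.5 -32.7  80.5] tilt -10.9 side 0.2 yaw -0.01 F_S [-0.4 -0.2 -0.2] w 87.7 g 0.0 q [-0.08  0.5   1.95  0.01  0.5  -1.59]
```

Call:
servo_tool --steps '[[[-0.0004,-0.0001,-0.0059],[0,0,0],1],[[-0.0004,-0.0001,-0.0059],[0,0,0],0.5],[[-0.0004,-0.0001,-0.0059],[0,0,0],0.2],[[-0.0004,-0.0001,-0.0059],[0,0,0],0],[[-0.0004,-0.0001,-0.0059],[0,0,0],-0.2],[[-0.0004,-0.0001,-0.0059],[0,0,0],-0.4],[[0,0,0],[0,0,0],-0.5],[[0,0,0],[0,0,0],-0.55]]'

```text
t: 4.87
ee_pos: [572.0, -34.2, 44.9]
orientation: [0.108, 2.95, -0.006]
ft_force: [-0.2, -0.1, -0.6]
width: 44.8
grasp_force: 0.0
```

Call:
servo_tool --steps '[[[0,0,0],[0,0,0],-0.6],[[0,0,0],[0,0,0],-0.62],[[0,0,0],[0,0,0],-0.64],[[0,0,0],[0,0,0],-0.65],[[0,0,0],[0,0,0],-0.65],[[0,0,0],[0,0,0],-0.66],[[0,0,0],[0,0,0],-0.66],[[0,0,0],[0,0,0],-0.66]]'

```text
t: 5.53
ee_pos: [572.6, -33.5, 45.7]
orientation: [0.108, 2.948, -0.005]
ft_force: [-0.2, 6.2, 1.2]
width: 15.7
grasp_force: 30.0
```

```bash
python3 st.py; python3 w.py w3
```

```text
t5.53 S [-3.  -0.5 45.7] W [572.6 -33.5  45.7] tilt -11.0 side 0.2 yaw -0.02 F_S [-0.7  6.2  1.2] w 15.7 g 30.0 q [-0.08  0.56  1.97  0.01  0.42 -1.59]
5.5833 [572.6 -33.4  45.7] [ 0.108  2.948 -0.005] [0.87 6.02 1.37] [-0.08  0.56  1.97  0.01  0.42 -1.59] 59.10136411564898
[[ 1.00000e-03 -9.54000e-01 -3.01000e-01  8.28980e+01]
 [ 1.00000e+00  1.00000e-03  1.00000e-03  9.00000e-03]
 [-0.00000e+00 -3.01000e-01  9.54000e-01 -1.61936e+02]
 [ 0.00000e+00  0.00000e+00  0.00000e+00  1.00000e+00]]
```

View pics/w3.png

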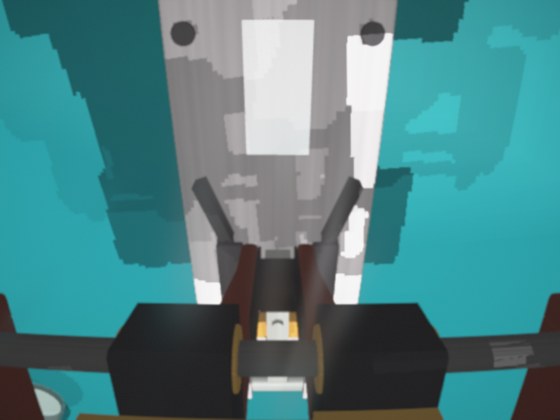

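The pads hold the knob squarely at about (277,270), with brass visible beyond it at (277,325). Next I compute the lifting arc.

```bash
python3 - <<'E'
from st import *
th=np.r_[np.arange(0,25,3.),24+np.arange(1,17)*3.1]; ti=np.r_[-11+np.arange(0,25,3.),13+np.arange(1,17)*2.2]
t=np.radians(th+12.41);a=np.radians(ti)
p=np.c_[95-102.4*np.cos(t)-16.6*np.sin(a),0*t,40+102.4*np.sin(t)-16.6*np.cos(a)]
d=np.diff(p,axis=0)@Rs.T
d[:8,1]+=0.05
print(th[-1],ti[-1],(d).round(1).tolist())
E
```

```text
73.6 48.2 [[0.4, 0.0, 5.1], [0.7, -0.0, 5.0], [1.0, -0.0, 5.0], [1.2, -0.0, 4.9], [1.5, -0.1, 4.9], [1.7, -0.1, 4.8], [2.0, -0.1, 4.7], [2.2, -0.1, 4.6], [2.8, -0.2, 4.5], [3.0, -0.2, 4.4], [3.2, -0.2, 4.2], [3.5, -0.3, 4.0], [3.7, -0.3, 3.8], [3.9, -0.3, 3.6], [4.0, -0.3, 3.3], [4.2, -0.3, 3.1], [4.4, -0.3, 2.9], [4.5, -0.3, 2.6], [4.6, -0.3, 2.4], [4.8, -0.3, 2.1], [4.9, -0.4, 1.8], [4.9, -0.4, 1.6], [5.0, -0.4, 1.3], [5.1, -0.4, 1.0]]
```

Call:
servo_tool --steps '[[[0.0004,0.0001,0.0051],[0.22,2.99,0],-0.66],[[0.0007,0.0001,0.005],[0.22,2.99,0],-0.66],[[0.001,0.0001,0.005],[0.22,2.99,0],-0.66],[[0.0012,0,0.0049],[0.22,2.99,0],-0.66],[[0.0015,-0.0001,0.0049],[0.22,2.99,0],-0.66],[[0.0017,-0.0001,0.0048],[0.22,2.99,0],-0.66],[[0.002,-0.0001,0.0047],[0.22,2.99,0],-0.66],[[0.0022,-0.0001,0.0046],[0.22,2.99,0],-0.66]]'

```text
t: 6.25
ee_pos: [583.0, -34.1, 84.7]
orientation: [-0.107, -2.91, -0.017]
ft_force: [0.8, 1.1, -2.3]
width: 15.8
grasp_force: 30.0
```

```bash
python3 st.py
```

```text
t6.25 S [ 7.4 -0.4 84.7] W [583.  -34.1  84.7] tilt 13.2 side 0.2 yaw -0.10 F_S [ 0.7  1.1 -2.3] w 15.8 g 30.0 q [-0.08  0.65  1.64  0.    1.09 -1.58]
```

Call:
servo_tool --steps '[[[0.0028,-0.0002,0.0045],[0.16,2.19,0],-0.66],[[0.003,-0.0002,0.0044],[0.16,2.19,0],-0.66],[[0.0032,-0.0002,0.0042],[0.16,2.19,0],-0.66],[[0.0035,-0.0003,0.004],[0.16,2.19,0],-0.66],[[0.0037,-0.0003,0.0038],[0.16,2.19,0],-0.66],[[0.0039,-0.0003,0.0036],[0.16,2.19,0],-0.66],[[0.004,-0.0003,0.0033],[0.16,2.19,0],-0.66],[[0.0042,-0.0003,0.0031],[0.16,2.19,0],-0.66]]'

```text
t: 6.92
ee_pos: [608.5, -36.0, 114.0]
orientation: [-0.096, -2.597, -0.03]
ft_force: [-6.5, 2.2, -6.8]
width: 15.7
grasp_force: 30.0
```

Call:
servo_tool --steps '[[[0.0044,-0.0003,0.0029],[0.16,2.19,0],-0.66],[[0.0045,-0.0003,0.0026],[0.16,2.19,0],-0.66],[[0.0046,-0.0003,0.0024],[0.16,2.19,0],-0.66],[[0.0048,-0.0003,0.0021],[0.16,2.19,0],-0.66],[[0.0049,-0.0004,0.0018],[0.16,2.19,0],-0.66],[[0.0049,-0.0004,0.0016],[0.16,2.19,0],-0.66],[[0.005,-0.0004,0.0013],[0.16,2.19,0],-0.66],[[0.0051,-0.0004,0.001],[0.16,2.19,0],-0.66]]'

```text
t: 7.58
ee_pos: [647.5, -38.9, 130.5]
orientation: [-0.086, -2.291, -0.041]
ft_force: [-7.9, 1.0, -2.2]
width: 16.0
grasp_force: 30.0
```

```bash
python3 st.py; python3 - <<'E'
from st import *
d=cap('top');cv2.imwrite('pics/top2.png',d['color'][100:260,250:400])
d=cap('scene');cv2.imwrite('pics/scene2.png',cv2.resize(d['color'][140:300,170:330],(800,600)[1:]*2 if 0 else (600,600),interpolation=cv2.INTER_CUBIC))
E
```

```text
t7.58 S [ 72.1  -0.5 130.5] W [647.5 -38.9 130.5] tilt 48.7 side 0.2 yaw -0.18 F_S [-8.   0.4 -2.2] w 16.0 g 30.0 q [-0.08  1.01  1.01 -0.    1.98 -1.57]
```

View pics/scene2.png

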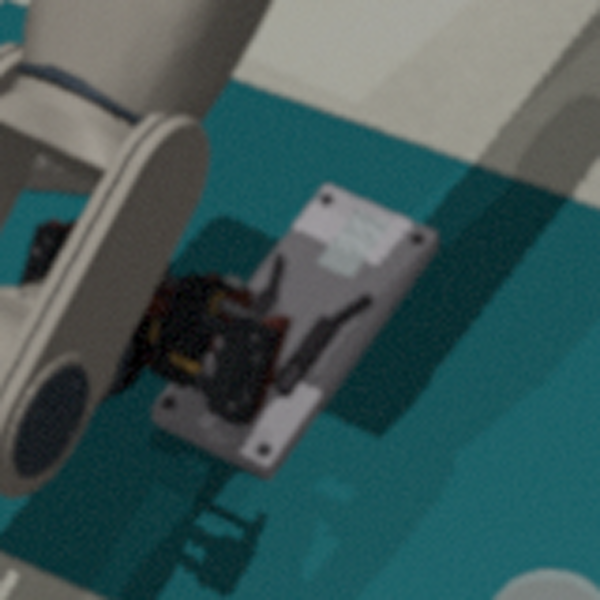

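The clip is up and still between the pads, with the fingers near (240,360) above the hinge end; I release it and check afterwards.

Call:
servo_tool --steps '[[[0,0,0],[0,0,0],0],[[0,0,0],[0,0,0],1],[[0,0,0],[0,0,0],1],[[0,0,0],[0,0,0],1],[[0.004,0,0.01],[0,0,0],1],[[0.004,0,0.014],[0,0,0],1],[[0.004,0,0.014],[0,0,0],1],[[0.004,0,0.014],[0,0,0],1]]'

```text
t: 8.35
ee_pos: [666.5, -39.2, 185.5]
orientation: [-0.086, -2.301, -0.041]
ft_force: [-0.8, -1.0, -1.2]
width: 65.8
grasp_force: 0.0
```

Call:
servo_tool --steps '[[[-0.0148,0.0188,0],[-0.44,-6.07,0],1],[[-0.0148,0.0188,0],[-0.44,-6.07,0],1],[[-0.0148,0.0188,0],[-0.44,-6.07,0],1],[[-0.0148,0.0188,0],[-0.44,-6.07,0],1],[[-0.0148,0.0188,0],[-0.44,-6.07,0],1],[[-0.0148,0.0188,0],[-0.44,-6.07,0],1],[[-0.0148,0.0188,0],[-0.44,-6.07,0],1],[[-0.0148,0.0188,0],[-0.44,-6.07,0],1]]'

```text
t: 9.02
ee_pos: [548.1, 112.3, 186.1]
orientation: [0.115, 3.121, 0.008]
ft_force: [-0.2, 0.8, 0.5]
width: 87.6
grasp_force: 0.0
```

Call:
servo_tool --steps '[[[-0.0148,0.0188,-0.004],[0,0,2.9],1],[[-0.0148,0.0188,-0.004],[0,0,2.9],1],[[-0.0148,0.0188,-0.004],[0,0,2.9],1],[[-0.0148,0.0188,-0.004],[0,0,2.9],1],[[-0.0148,0.0188,-0.004],[0,0,2.9],1],[[-0.0148,0.0188,-0.004],[0,0,2.9],1],[[-0.0148,0.0188,-0.004],[0,0,2.9],1],[[-0.0148,0.0188,-0.004],[0,0,2.9],1]]'

```text
t: 9.68
ee_pos: [429.2, 263.2, 152.9]
orientation: [-0.521, 3.087, 0.01]
ft_force: [-0.6, -0.3, 0.4]
width: 88.0
grasp_force: 0.0
```

```bash
python3 st.py; python3 w.py w4; python3 - <<'E'
from st import *
d=cap('top');P=cloud(d).reshape(-1,3);S=(P-[*C,0])@Rs
k=(S[:,2]>60)&(abs(S[:,1])<20)&(abs(S[:,0])<130);print('clip up',k.sum(),S[k].min(0),S[k].max(0)) if k.any() else print('no')
P=np.load('w4.npz')['P'].reshape(-1,3)
def rep(n,P,c,r,lo,hi):
    Q=P[(np.hypot(*(P[:,:2]-c).T)<r)&(P[:,2]>lo)&(P[:,2]<hi)]
    if len(Q)>3: print(n,len(Q),np.median(Q,0).round(1),cv2.minAreaRect(Q[:,:2].astype(np.float32)))
rep('plate',P,(472,273),75,4,10); rep('fin',P,(430,260),25,33,50)
E
```

```text
t9.68 S [-167.4  285.1  152.9] W [429.2 263.2 152.9] tilt -0.5 side 0.5 yaw 23.29 F_S [-0.6 -0.3  0.4] w 88.0 g 0.0 q [ 0.53  0.34  1.96  0.    0.83 -1.38]
9.7333 [426.7 265.  152.1] [-0.527  3.088  0.01 ] [-1.73  1.01 -0.74] [ 0.53  0.34  1.96  0.    0.83 -1.38] 59.10136411564898
[[ 1.00000e-03 -9.54000e-01 -3.01000e-01  8.28680e+01]
 [ 1.00000e+00  1.00000e-03  0.00000e+00  3.30000e-02]
 [ 0.00000e+00 -3.01000e-01  9.54000e-01 -1.61922e+02]
 [ 0.00000e+00  0.00000e+00  0.00000e+00  1.00000e+00]]
clip up 121 [58.42881186 -5.36091284 62.15106397] [ 92.59096068   9.69370192 156.00082537]
plate 5717 [474.5 276.1   6.1] ((476.1661682128906, 275.9906005859375), (124.5435562133789, 44.11431121826172), 18.590871810913086)
fin 340 [429.2 260.2  38.8] ((429.96539306640625, 260.5554504394531), (21.237472534179688, 9.371521949768066), 18.660242080688477)
```

Call:
servo_tool --steps '[[[0.0009,-0.0011,-0.012],[-0.5,0.5,-0.5],0.5],[[0.0009,-0.0011,-0.012],[0,0,0],0.3],[[0.0009,-0.0011,-0.012],[0,0,0],0],[[0.0008,-0.0012,-0.012],[0,0,0],0],[[0,0,-0.012],[0,0,0],0],[[0,0,-0.012],[0,0,0],0],[[0,0,-0.012],[0,0,0],0],[[0,0,0],[0,0,0],0]]'

```text
t: 10.45
ee_pos: [432.5, 255.8, 65.4]
orientation: [0.501, -3.097, 0.005]
ft_force: [-0.7, -0.4, 0.2]
width: 44.5
grasp_force: 0.0
```

```bash
python3 st.py
```

```text
t10.45 S [-163.6  278.    65.4] W [432.5 255.8  65.4] tilt 0.2 side -0.2 yaw 22.51 F_S [-0.7 -0.4  0.2] w 44.5 g 0.0 q [ 0.51  0.5   1.99 -0.    0.66 -1.38]
```

Call:
servo_tool --steps '[[[-0.0011,0.0024,-0.009],[0,0.0,0.3],0],[[-0.0011,0.0024,-0.009],[0,0,0],0],[[0,0,-0.009],[0,0,0],0],[[0,0,-0.009],[0,0,0],0],[[0,0,-0.009],[0,0,0],0],[[0,0,-0.006],[0,0,0],0],[[0,0,-0.004],[0,0,0],-0.2],[[0,0,0],[0,0,0],-0.4]]'

```text
t: 11.12
ee_pos: [429.5, 261.6, 11.1]
orientation: [0.513, -3.096, 0.004]
ft_force: [-0.2, 0.2, -0.6]
width: 34.2
grasp_force: 0.0
```

```bash
python3 st.py
```

```text
t11.12 S [-167.   283.5   11.1] W [429.5 261.6  11.1] tilt 0.1 side -0.2 yaw 22.95 F_S [-0.2  0.2 -0.6] w 34.2 g 0.0 q [ 0.52  0.6   1.99 -0.    0.55 -1.37]
```

Close on the fin, then lift 60 mm.

Call:
servo_tool --steps '[[[0.0002,-0.0006,0],[0,0,0],-0.6],[[0,0,0],[0,0,0],-0.75],[[0,0,0],[0,0,0],-0.8],[[0,0,0],[0,0,0],-1],[[0,0,0],[0,0,0],-1],[[0,0,0],[0,0,0],-1],[[0,0,0],[0,0,0],-1],[[0,0,0],[0,0,0],-1]]'

```text
t: 11.78
ee_pos: [430.5, 261.4, 12.4]
orientation: [0.513, -3.098, 0.003]
ft_force: [-0.9, -0.5, 6.2]
width: 10.0
grasp_force: 30.0
```

```bash
python3 st.py
```

```text
t11.78 S [-166.   283.4   12.4] W [430.5 261.4  12.4] tilt 0.0 side -0.1 yaw 22.95 F_S [-0.9 -0.6  6.2] w 10.0 g 30.0 q [ 0.52  0.6   1.99 -0.    0.55 -1.37]
```

Call:
servo_tool --steps '[[[0,0,0.002],[0,0,0],-1],[[0,0,0.004],[0,0,0],-1],[[0,0,0.009],[0,0,0],-1],[[0,0,0.009],[0,0,0],-1],[[0,0,0.009],[0,0,0],-1],[[0,0,0.009],[0,0,0],-1],[[0,0,0.009],[0,0,0],-1],[[0,0,0.009],[0,0,0],-1]]'

```text
t: 12.45
ee_pos: [430.3, 261.4, 73.3]
orientation: [0.513, -3.098, 0.003]
ft_force: [0.0, -0.6, -1.1]
width: 10.0
grasp_force: 30.0
```

```bash
python3 st.py; python3 w.py w5; python3 - <<'E'
from st import *
o=sensors.get_obs();T=R.from_rotvec(o['orientation']).as_matrix()
P=np.load('w5.npz')['P'].reshape(-1,3);L=(P-o['ee_pos'])@T
# tool frame: find plate pts
ok=(abs(L[:,1])<35)&(L[:,0]>-130)&(L[:,0]<40)&(L[:,2]>-5)&(L[:,2]<25)
Q=L[ok];print(len(Q),np.percentile(Q,[1,50,99],axis=0).round(1));
m=abs(Q[:,2]-np.median(Q[:,2]))<6;A=np.c_[Q[m,:2],np.ones(m.sum())];print(np.linalg.lstsq(A,Q[m,2],rcond=None)[0]);print(cv2.minAreaRect(Q[m,:2].astype(np.float32)))
E
```

```text
t12.45 S [-166.2  283.3   73.3] W [430.3 261.4  73.3] tilt 0.0 side -0.1 yaw 22.95 F_S [ 0.1 -0.6 -1.1] w 10.0 g 30.0 q [ 0.52  0.49  1.98 -0.    0.67 -1.37]
12.5 [431.2 261.9  74.6] [-5.130e-01  3.099e+00 -2.000e-03] [0.31 0.29 0.48] [ 0.52  0.48  1.98 -0.    0.68 -1.37] 59.10136411564898
[[ 1.00000e-03 -9.54000e-01 -3.01000e-01  8.28670e+01]
 [ 1.00000e+00  1.00000e-03  0.00000e+00  3.40000e-02]
 [ 0.00000e+00 -3.01000e-01  9.54000e-01 -1.61922e+02]
 [ 0.00000e+00  0.00000e+00  0.00000e+00  1.00000e+00]]
4725 [[-107.2  -21.4   -4.1]
 [ -11.8   -0.2    7.6]
 [  15.4   21.2   11.6]]
[ 5.34496240e-03 -2.60233082e-03  7.92886842e+00]
((-46.34125900268555, -0.12269401550292969), (124.44822692871094, 44.05982208251953), 0.013387762941420078)
```

View pics/w5.png

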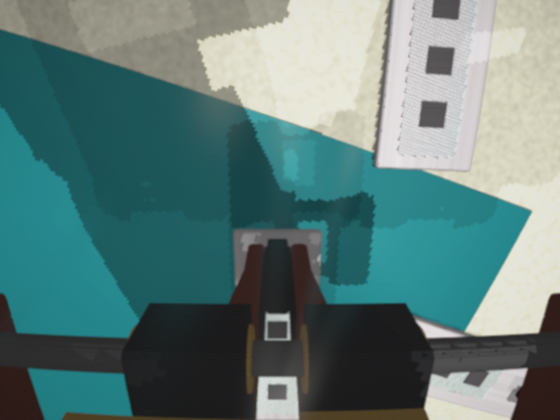

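The carrier is gripped square: the fin sits between the pads at (277,260) and the plate is in line with the tool. I take it over the stage inlet.

Call:
servo_tool --steps '[[[0,-0.008,0],[0,0,-0.7],-1],[[0,-0.014,0],[0,0,-1.4],-1],[[0,-0.018,-0.001],[0,0,-1.5],-1],[[0,-0.02,-0.001],[0,0,-1.6],-1],[[0,-0.02,-0.001],[0,0,-1.6],-1],[[0,-0.02,-0.001],[0,0,-1.6],-1],[[0,-0.02,-0.001],[0,0,-1.6],-1],[[0,-0.02,-0.001],[0,0,-1.6],-1]]'

```text
t: 13.17
ee_pos: [429.1, 119.2, 65.4]
orientation: [0.193, -3.132, 0.004]
ft_force: [1.2, -0.3, -1.7]
width: 9.6
grasp_force: 30.0
```

Call:
servo_tool --steps '[[[0,-0.02,-0.001],[0,0,-1.6],-1],[[0,-0.02,-0.001],[0,0,-1.6],-1],[[-0.001,-0.02,-0.001],[0,0,-1.6],-1],[[-0.001,-0.02,-0.001],[0,0,-1.6],-1],[[-0.001,-0.02,-0.001],[0,0,-1.6],-1],[[-0.001,-0.02,-0.001],[0,0,-1.6],-1],[[-0.001,-0.014,-0.001],[0,0,-1.4],-1],[[0,-0.008,0],[0,0,-0.7],-1]]'

```text
t: 13.83
ee_pos: [423.6, -22.7, 58.4]
orientation: [-0.129, -3.134, 0.003]
ft_force: [-0.4, -0.7, -0.9]
width: 9.6
grasp_force: 30.0
```

Call:
servo_tool --steps '[[[0,-0.003,0],[0,0,-0.2],-1],[[0,0,0],[0,0,0],-1],[[0,0,0],[0,0,0],-1],[[0,0,0],[0,0,0],-1],[[0,0,0],[0,0,0],-1],[[0,0,0],[0,0,0],-1],[[0,0,0],[0,0,0],-1],[[0,0,0],[0,0,0],-1]]'

```text
t: 14.5
ee_pos: [425.3, -23.4, 59.1]
orientation: [-0.127, -3.137, 0.003]
ft_force: [-0.6, -0.3, -0.9]
width: 9.6
grasp_force: 30.0
```

```bash
cat > a.py <<'E'
from st import *
o=state();T=R.from_rotvec(o['orientation']).as_matrix()
P=cloud(cap('wrist')).reshape(-1,3);L=(P-o['ee_pos'])@T
ok=(abs(L[:,1])<25)&(L[:,0]>-130)&(L[:,0]<40)&(abs(L[:,2]-7.9)<4)
Q=L[ok];print(cv2.minAreaRect(Q[:,:2].astype(np.float32)))
S=(P-[*C,0])@Rs
l=(S[:,2]>30.5)&(S[:,2]<34.5)&(S[:,0]>2)&(S[:,0]<50)
for s in(1,-1):
    q=S[l&(S[:,1]*s>10)&(S[:,1]*s<45)];
    if len(q)<20: continue
    xs=np.arange(5,50,5.);e=[np.percentile(q[abs(q[:,0]-x)<3,1]*s,[2,98]) if (abs(q[:,0]-x)<3).sum()>5 else [np.nan]*2 for x in xs];print('lip',s,np.round(e,1).tolist())
E
python3 a.py
```

```text
t14.50 S [-150.6   -1.1   59.1] W [425.3 -23.4  59.1] tilt 0.1 side -0.1 yaw -0.51 F_S [-0.6 -0.3 -0.9] w 9.6 g 30.0 q [-0.08  0.44  2.15 -0.    0.55 -1.57]
((-47.52606964111328, -0.2707500457763672), (125.05536651611328, 43.83697509765625), 0.47565603256225586)
```

```bash
cat > b.py <<'E'
from st import *
import sys
def plate(zc,x0,x1):
    P=cloud(cap('wrist')).reshape(-1,3);S=(P-[*C,0])@Rs
    Q=S[(abs(S[:,2]-zc)<3)&(abs(S[:,1])<30)&(S[:,0]>x0)&(S[:,0]<x1)]
    xs=np.arange(x0+4,x1-3,4.);r=[(x,*np.percentile(Q[abs(Q[:,0]-x)<2.5,1],[2,98])) for x in xs if (abs(Q[:,0]-x)<2.5).sum()>25]
    r=np.array(r);w=r[:,2]-r[:,1];g=r[w>39];m=(g[:,1]+g[:,2])/2
    print('rows',len(g),'x',g[0,0],g[-1,0],'wid',np.median(w).round(1));
    if len(g)>3: p=np.polyfit(g[:,0],m,1);print('yaw %.2f'%np.degrees(p[0]),'y at nose %.2f'%np.polyval(p,x1-15),'at fin %.2f'%np.polyval(p,x0+20));
    print('xmin/max',np.percentile(Q[:,0],[.3,99.7]).round(1))
    A=np.c_[Q[:,:2],np.ones(len(Q))];print('z plane',np.linalg.lstsq(A,Q[:,2],rcond=None)[0],'zmed',np.median(Q[:,2]))
o=state();f=toS(o['ee_pos'])[0]; plate(o['ee_pos'][2]-7.5,f-20,f+125)
E
python3 b.py
```

```text
t14.55 S [-150.7   -1.1   59. ] W [425.2 -23.5  59. ] tilt 0.1 side -0.1 yaw -0.52 F_S [-0.5 -0.3 -0.6] w 9.9 g 30.0 q [-0.08  0.44  2.15 -0.    0.55 -1.57]
rows 8 x -166.67424042803367 -138.67424042803367 wid 23.7
yaw -0.74 y at nose -2.51 at fin -1.08
xmin/max [-165.3  -41.6]
z plane [ 5.64125452e-03 -1.17895974e-03  5.32405121e+01] zmed 52.680189190711815
```

Call:
servo_tool --steps '[[[0,0.0006,-0.004],[0,0,0.3],-1],[[0,0.0005,-0.004],[0,0,0.3],-1],[[0,0,-0.004],[0,0,0],-1],[[0,0,-0.004],[0,0,0],-1],[[0,0,-0.004],[0,0,0],-1],[[0,0,-0.003],[0,0,0],-1],[[0,0,0],[0,0,0],-1],[[0,0,0],[0,0,0],-1]]'

```text
t: 15.27
ee_pos: [425.0, -22.6, 35.7]
orientation: [-0.112, -3.137, 0.003]
ft_force: [0.3, -0.1, -1.0]
width: 10.1
grasp_force: 30.0
```

```bash
python3 b.py
```

```text
t15.27 S [-150.9   -0.3   35.7] W [425.  -22.6  35.7] tilt 0.2 side -0.1 yaw 0.05 F_S [ 0.3 -0.1 -1. ] w 10.1 g 30.0 q [-0.08  0.49  2.16 -0.    0.5  -1.58]
rows 8 x -166.92905537182133 -138.92905537182133 wid 23.8
yaw -0.53 y at nose -1.23 at fin -0.20
xmin/max [-165.6  -42.1]
z plane [ 5.21996458e-03 -2.36699986e-03  2.98840470e+01] zmed 29.371694901380778
```

Call:
servo_tool --steps '[[[0.004,-0.0001,-0.0004],[0.02,0.25,0.2],-1],[[0.004,-0.0001,-0.0004],[0,0,0],-1],[[0.004,-0.0003,-0.0004],[0,0,0],-1],[[0.004,-0.0003,-0.0004],[0,0,0],-1],[[0.004,-0.0003,-0.0004],[0,0,0],-1],[[0.004,-0.0003,-0.0004],[0,0,0],-1],[[0.004,-0.0003,-0.0004],[0,0,0],-1],[[0,0,0],[0,0,0],-1]]'

```text
t: 15.98
ee_pos: [454.4, -24.4, 33.2]
orientation: [-0.107, -3.134, 0.003]
ft_force: [0.5, 0.4, -0.8]
width: 9.8
grasp_force: 30.0
```

```bash
python3 b.py
```

```text
t15.98 S [-121.5    0.    33.2] W [454.4 -24.4  33.2] tilt 0.3 side -0.1 yaw 0.25 F_S [ 0.5  0.5 -0.8] w 9.8 g 30.0 q [-0.08  0.52  2.09 -0.    0.53 -1.58]
rows 8 x -137.5138488544464 -109.5138488544464 wid 23.7
yaw -0.43 y at nose -0.66 at fin 0.17
xmin/max [-136.2  -12.5]
z plane [ 2.52645605e-03 -1.41260633e-03  2.68997319e+01] zmed 26.743256158155503
```

Call:
servo_tool --steps '[[[0.003,-0.0002,0],[0,0.1,0],-1],[[0.003,-0.0002,0],[0,0,0],-1],[[0.003,-0.0002,0],[0,0,0],-1],[[0.003,-0.0002,0],[0,0,0],-1],[[0.003,-0.0002,0],[0,0,0],-1],[[0.003,-0.0002,0],[0,0,0],-1],[[0.003,-0.0002,0],[0,0,0],-1],[[0,-0.0002,0],[0,0,0],-1]]'

```text
t: 16.7
ee_pos: [475.1, -25.9, 33.3]
orientation: [-0.106, -3.132, 0.003]
ft_force: [-0.4, -0.1, -0.8]
width: 9.8
grasp_force: 30.0
```

```bash
python3 b.py
```

```text
t16.70 S [-100.7   -0.    33.3] W [475.1 -25.9  33.3] tilt 0.4 side -0.1 yaw 0.25 F_S [-0.4 -0.2 -0.8] w 9.8 g 30.0 q [-0.08  0.54  2.05 -0.    0.56 -1.58]
rows 8 x -116.73343697501971 -88.73343697501971 wid 23.5
yaw -0.26 y at nose -0.46 at fin 0.04
xmin/max [-115.4    8.2]
z plane [ 5.40987208e-04 -1.60727656e-03  2.67084687e+01] zmed 26.718259614494883
```

Call:
servo_tool --steps '[[[0.004,-0.0003,0],[0,0,0],-1],[[0.004,-0.0003,0],[0,0,0],-1],[[0.004,-0.0003,0],[0,0,0],-1],[[0.004,-0.0003,0],[0,0,0],-1],[[0.004,-0.0003,0],[0,0,0],-1],[[0.004,-0.0003,0],[0,0,0],-1],[[0.003,-0.0002,0],[0,0,0],-1],[[0,0,0],[0,0,0],-1]]'

```text
t: 17.42
ee_pos: [502.1, -28.0, 33.3]
orientation: [-0.106, -3.132, 0.003]
ft_force: [0.8, 0.1, -0.3]
width: 9.9
grasp_force: 30.0
```

```bash
python3 b.py; cat > g.py <<'E'
from st import *
for n in('top','scene'):
    d=cap(n);P=cloud(d);S=((P.reshape(-1,3)-[*C,0])@Rs).reshape(P.shape);c=d['color'].astype(int)
    br=(c[...,2]-c[...,0]>35)&(abs(S[...,1])<20)&(S[...,0]>30)&(S[...,0]<90)&(S[...,2]>25)&(S[...,2]<36)
    print(n,'brass',br.sum(),S[br].min(0).round(1) if br.any() else '',S[br].max(0).round(1) if br.any() else '')
    pl=(abs(S[...,1])<12)&(S[...,0]>0)&(S[...,0]<80)&(abs(S[...,2]-26.5)<3)
    print('plate maxx',np.percentile(S[pl][:,0],[50,98]) if pl.any() else '')
    u,v=np.where(br)[1],np.where(br)[0]
    if len(u): k=cv2.resize(d['color'][v.mean().astype(int)-35:v.mean().astype(int)+35,u.mean().astype(int)-35:u.mean().astype(int)+35],(560,560),interpolation=cv2.INTER_CUBIC);cv2.imwrite(f'pics/g_{n}_{int(d["range_z"].sum())%9999}.png',k);print('ok')
E
python3 g.py; ls pics
```

```text
t17.42 S [-73.6  -0.1  33.3] W [502.1 -28.   33.3] tilt 0.4 side -0.1 yaw 0.25 F_S [ 0.8  0.1 -0.3] w 9.9 g 30.0 q [-0.08  0.56  1.99 -0.    0.6  -1.58]
rows 8 x -89.64611662021909 -61.64611662021909 wid 23.7
yaw -0.56 y at nose -1.05 at fin 0.03
xmin/max [-88.4  35.3]
z plane [ 5.09248266e-04 -8.53451074e-04  2.66453404e+01] zmed 26.67170977953893
top brass 50 [ 51.8 -11.2  25.6] [69.  15.5 36. ]
plate maxx [65.82500969 76.93310222]
ok
scene brass 41 [ 52.6 -11.8  26.6] [67.3 17.  35.7]
plate maxx [27.89572529 74.17674329]
ok
g_scene_4053.png
g_top_9916.png
scene1.png
scene2.png
top1.png
top2.png
w1.png
w2.png
w3.png
w4.png
w5.png
```

Call:
servo_tool --steps '[[[0.003,-0.0002,-0.0002],[0,0,0],-1],[[0.003,-0.0002,-0.0002],[0,0,0],-1],[[0.003,-0.0002,0],[0,0,0],-1],[[0.002,-0.0001,0],[0,0,0],-1],[[0.001,-0.0001,0],[0,0,0],-1],[[0,0,0],[0,0,0],-1],[[0,0,0],[0,0,0],-1],[[0,0,0],[0,0,0],-1]]'

```text
t: 18.23
ee_pos: [513.8, -28.7, 32.9]
orientation: [-0.106, -3.132, 0.003]
ft_force: [0.8, -0.0, -0.1]
width: 10.0
grasp_force: 30.0
```

```bash
python3 b.py; python3 g.py
```

```text
t18.23 S [-62.    0.   32.9] W [513.8 -28.7  32.9] tilt 0.4 side -0.1 yaw 0.25 F_S [ 0.8  0.  -0.1] w 10.0 g 30.0 q [-0.08  0.57  1.97 -0.    0.61 -1.58]
rows 8 x -77.99256613901755 -49.992566139017555 wid 23.7
yaw -0.56 y at nose -0.93 at fin 0.15
xmin/max [-76.6  46.6]
z plane [ 2.63841552e-03 -6.08881274e-04  2.64021486e+01] zmed 26.400023168275965
top brass 5 [64.2 -2.9 25.5] [69.1  5.2 33.4]
plate maxx [71.28631562 75.22910801]
ok
scene brass 43 [ 55.3 -14.7  25.4] [67.3 15.1 35.9]
plate maxx [30.98287975 72.99475945]
ok
```

Call:
servo_tool --steps '[[[0.0005,0,-0.0003],[0,0,0],-1],[[0.0005,0,0],[0,0,0],-1],[[0.0005,-0.0001,0],[0,0,0],-1],[[0.0005,0,0],[0,0,0],-1],[[0.0005,-0.0001,0],[0,0,0],-1],[[0.0005,0,0],[0,0,0],-1],[[0,0,0],[0,0,0],-1],[[0,0,0],[0,0,0],-1]]'

```text
t: 19.05
ee_pos: [515.3, -28.8, 32.5]
orientation: [-0.106, -3.13, 0.003]
ft_force: [-4.3, -0.5, 5.3]
width: 9.6
grasp_force: 30.0
```

```bash
python3 b.py
```

```text
t19.05 S [-60.5  -0.   32.5] W [515.3 -28.8  32.5] tilt 0.6 side -0.1 yaw 0.26 F_S [-4.3 -0.8  5.3] w 9.6 g 30.0 q [-0.08  0.58  1.96 -0.    0.62 -1.58]
rows 8 x -76.47744774671881 -48.47744774671881 wid 23.7
yaw -0.45 y at nose -0.78 at fin 0.08
xmin/max [-75.   47.6]
z plane [ 6.73537937e-03 -1.33776228e-03  2.62147641e+01] zmed 26.16165659876617
```

Call:
servo_tool --steps '[[[0,0,0.0004],[0,0,0],-1],[[0,0,0],[0,0,0],-1],[[0,0,0],[0,0,0],-1],[[0,0,0],[0,0,0],-1],[[0,0,0],[0,0,0],-1],[[0,0,0],[0,0,0],-1],[[0,0,0],[0,0,0],-1],[[0,0,0],[0,0,0],-1]]'

```text
t: 19.77
ee_pos: [516.2, -28.9, 32.9]
orientation: [-0.106, -3.131, 0.003]
ft_force: [0.7, 0.7, -0.5]
width: 9.7
grasp_force: 30.0
```

```bash
python3 b.py
```

```text
t19.77 S [-59.5   0.   32.9] W [516.2 -28.9  32.9] tilt 0.5 side -0.1 yaw 0.25 F_S [ 0.7  0.7 -0.5] w 9.7 g 30.0 q [-0.08  0.58  1.96 -0.    0.62 -1.58]
rows 8 x -75.5174707684912 -47.517470768491194 wid 23.7
yaw -0.18 y at nose -0.24 at fin 0.11
xmin/max [-74.1  49. ]
z plane [ 4.52736668e-03 -2.37310367e-03  2.64877486e+01] zmed 26.479753368530027
```

Call:
servo_tool --steps '[[[0.0005,0,0],[0,0,0],-1],[[0,0,0],[0,0,0],-1],[[0.0005,-0.0001,0],[0,0,0],-1],[[0,0,0],[0,0,0],-1],[[0.0003,0,0],[0,0,0],-1],[[0,0,0],[0,0,0],-1],[[0,0,0],[0,0,0],-1],[[0,0,0],[0,0,0],-1]]'

```text
t: 20.48
ee_pos: [517.5, -29.0, 32.9]
orientation: [-0.106, -3.131, 0.003]
ft_force: [0.3, -0.4, -0.8]
width: 9.9
grasp_force: 30.0
```

```bash
python3 st.py; python3 st.py
```

```text
t20.48 S [-58.2   0.   32.9] W [517.5 -29.   32.9] tilt 0.5 side -0.1 yaw 0.25 F_S [ 0.3 -0.4 -0.8] w 9.9 g 30.0 q [-0.08  0.58  1.96 -0.    0.62 -1.58]
t20.48 S [-58.2   0.   32.9] W [517.5 -29.   32.9] tilt 0.5 side -0.1 yaw 0.25 F_S [ 0.3 -0.4 -0.8] w 9.9 g 30.0 q [-0.08  0.58  1.96 -0.    0.62 -1.58]
```

Call:
servo_tool --steps '[[[0.0003,0,0],[0,0,0],-1],[[0,0,0],[0,0,0],-1],[[0.0003,0,0],[0,0,0],-1],[[0,0,0],[0,0,0],-1],[[0,0,0],[0,0,0],-1],[[0,0,0],[0,0,0],-1],[[0,0,0],[0,0,0],-1],[[0,0,0],[0,0,0],-1]]'

```text
t: 21.15
ee_pos: [517.8, -29.0, 32.9]
orientation: [-0.106, -3.131, 0.003]
ft_force: [-3.0, -0.1, -1.1]
width: 9.8
grasp_force: 30.0
```

Call:
servo_tool --steps '[[[0,0,-0.0002],[0,0,0],-1],[[0,0,-0.0001],[0,0,0],-1],[[0,0,0],[0,0,0],-1],[[0,0,0],[0,0,0],-1],[[0,0,0],[0,0,0],-1],[[0,0,0],[0,0,0],-1],[[0,0,0],[0,0,0],-1],[[0,0,0],[0,0,0],-1]]'

```text
t: 21.82
ee_pos: [517.8, -29.0, 32.6]
orientation: [-0.106, -3.131, 0.003]
ft_force: [-5.1, 0.4, 2.6]
width: 10.0
grasp_force: 30.0
```

```bash
python3 b.py
```

```text
t21.82 S [-58.    0.1  32.6] W [517.8 -29.   32.6] tilt 0.5 side -0.1 yaw 0.25 F_S [-5.1  0.   2.6] w 10.0 g 30.0 q [-0.08  0.58  1.96 -0.    0.62 -1.58]
rows 8 x -74.00019048635998 -46.00019048635998 wid 23.6
yaw -0.37 y at nose -0.55 at fin 0.16
xmin/max [-72.6  50.1]
z plane [ 6.16785328e-03 -2.16717120e-03  2.62305813e+01] zmed 26.179979379831735
```

Call:
servo_tool --steps '[[[-0.0002,0,0],[0,0,0],-1],[[0,0,0],[0,0,0],-1],[[0,0,0],[0,0,0],-1],[[0,0,0],[0,0,0],-1],[[0,0,0],[0,0,0],-1],[[0,0,0],[0,0,0],-1],[[0,0,0],[0,0,0],-1],[[0,0,0],[0,0,0],-1]]'

```text
t: 22.53
ee_pos: [517.8, -29.0, 32.6]
orientation: [-0.106, -3.131, 0.003]
ft_force: [-4.6, 0.3, 2.1]
width: 10.0
grasp_force: 30.0
```

Call:
servo_tool --steps '[[[0,0,0],[0,0,0],-0.7],[[0,0,0],[0,0,0],-0.6],[[0,0,0],[0,0,0],-0.4],[[0,0,0],[0,0,0],-0.3],[[0,0,0],[0,0,0],-0.3],[[0,0,0],[0,0,0],-0.3],[[0,0,0],[0,0,0],-0.3],[[0,0,0],[0,0,0],-0.3]]'

```text
t: 23.2
ee_pos: [518.0, -29.0, 32.6]
orientation: [-0.106, -3.131, 0.003]
ft_force: [0.3, -0.2, -0.5]
width: 31.3
grasp_force: 0.0
```

```bash
python3 b.py
```

```text
t23.20 S [-57.8   0.1  32.6] W [518.  -29.   32.6] tilt 0.5 side -0.1 yaw 0.25 F_S [ 0.3 -0.1 -0.5] w 31.3 g 0.0 q [-0.08  0.58  1.96 -0.    0.62 -1.58]
rows 5 x -73.77846416039074 -9.77846416039074 wid 35.3
yaw 0.00 y at nose 0.32 at fin 0.31
xmin/max [-72.6  50.6]
z plane [4.73711748e-03 9.88205617e-04 2.60969290e+01] zmed 26.036434330575077
```

Call:
servo_tool --steps '[[[0,0,0.008],[0,0,0],-0.3],[[0,0,0.016],[0,0,0],-0.3],[[0,0,0.018],[0,0,0],-0.3],[[0,0,0.018],[0,0,0],-0.3],[[0,0,0.018],[0,0,0],-0.3],[[0,0,0.018],[0,0,0],0.5],[[0,0,0.018],[0,0,0],0.5],[[0,0,0.01],[0,0,0],1]]'

```text
t: 23.92
ee_pos: [518.8, -29.0, 159.1]
orientation: [-0.106, -3.134, 0.003]
ft_force: [-0.1, -0.1, 0.2]
width: 47.3
grasp_force: 0.0
```

Call:
servo_tool --steps '[[[0,0,0],[0,0,0],1],[[0,0,0],[0,0,0],1],[[0,0,0],[0,0,0],1],[[0,0,0],[0,0,0],1],[[0,0,0],[0,0,0],1],[[0,0,0],[0,0,0],1],[[0,0,0],[0,0,0],1],[[0,0,0],[0,0,0],1]]'

```text
t: 24.58
ee_pos: [517.8, -29.0, 156.3]
orientation: [-0.106, -3.131, 0.003]
ft_force: [-0.1, -1.0, 0.0]
width: 87.9
grasp_force: 0.0
```

```bash
python3 st.py; python3 w.py w6; python3 - <<'E'
from st import *
z=np.load('w6.npz');P=z['P'];c=z['c'].astype(int);S=((P.reshape(-1,3)-[*C,0])@Rs).reshape(P.shape)
br=(c[...,2]-c[...,0]>40)&(abs(S[...,1])<20)&(S[...,0]>30)&(S[...,0]<90)&(S[...,2]<36)
print('brass',br.sum(),S[br].min(0),S[br].max(0))
k=(S[...,2]>70)&(abs(S[...,1])<12)&(S[...,0]>30)&(S[...,0]<130);print('clip',k.sum(),S[k].min(0),S[k].max(0),np.median(S[k],0))
f=(S[...,2]>56)&(S[...,2]<62)&(abs(S[...,1])<12)&(S[...,0]<0);print('fin',S[f].min(0),S[f].max(0))
v,u=np.where(br);v0,u0=int(v.mean()),int(u.mean());print(v0,u0)
cv2.imwrite('pics/w6c.png',cv2.resize(z['c'][v0-50:v0+50,u0-50:u0+50],(600,600),interpolation=cv2.INTER_CUBIC))
E
```

```text
t24.58 S [-5.800e+01  1.000e-01  1.563e+02] W [517.8 -29.  156.3] tilt 0.5 side -0.1 yaw 0.25 F_S [-0.1 -1.   0. ] w 87.9 g 0.0 q [-0.08  0.37  1.91 -0.    0.88 -1.58]
24.6333 [517.9 -29.  156.4] [-1.060e-01 -3.131e+00  3.000e-03] [-0.45 -0.45 -0.02] [-0.08  0.37  1.91 -0.    0.88 -1.58] 59.10136411564898
[[ 1.00000e-03 -9.54000e-01 -3.01000e-01  8.28750e+01]
 [ 1.00000e+00  1.00000e-03  0.00000e+00  1.00000e-02]
 [-0.00000e+00 -3.01000e-01  9.54000e-01 -1.61921e+02]
 [ 0.00000e+00  0.00000e+00  0.00000e+00  1.00000e+00]]
brass 470 [ 51.88088985 -15.65945929  18.73660177] [73.78134322 14.73097654 35.94976555]
clip 687 [63.10635439 -6.26150186 76.34595207] [ 84.69950887   5.4386777  137.51557812] [ 71.37934096  -0.17719084 112.77831542]
fin [-69.22371103  -4.58415724  56.1272045 ] [-47.3213693    5.12954947  60.98525675]
317 276
```

View pics/w6c.png

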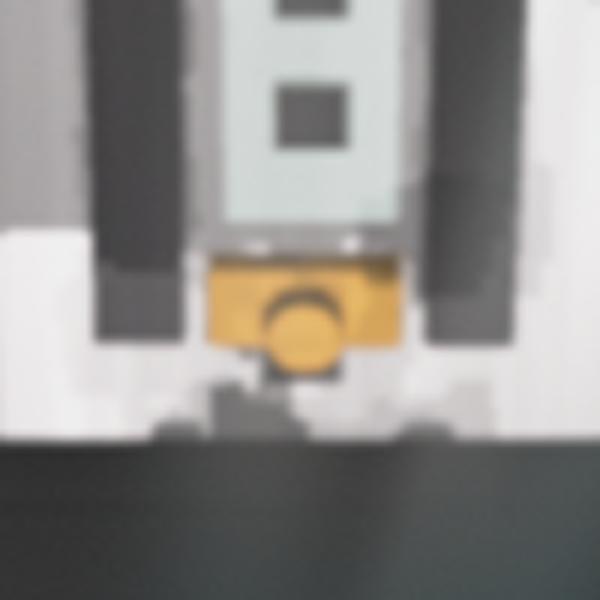

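The crop shows the carrier's nose edge at row 255 meeting the brass stop's front edge at row 260, square across it, with the stop in line. Now I bring the gripper back to the upright knob.

Call:
servo_tool --steps '[[[0.0187,-0.0013,0.01],[0.22,2.99,-0.1],1],[[0.0187,-0.0013,0.01],[0.22,2.99,-0.1],1],[[0.0187,-0.0013,0.01],[0.22,2.99,-0.1],1],[[0.0187,-0.0013,0.01],[0.22,2.99,0],1],[[0.0187,-0.0013,0],[0.22,2.99,0],1],[[0.0187,-0.0013,0],[0.22,2.99,0],1],[[0.0187,-0.0013,0],[0.22,2.99,0],1],[[0.0187,-0.0013,0],[0.22,2.99,0],1]]'

```text
t: 25.3
ee_pos: [668.4, -39.5, 196.7]
orientation: [-0.099, -2.711, -0.02]
ft_force: [0.7, -0.3, 0.1]
width: 88.2
grasp_force: 0.0
```

Call:
servo_tool --steps '[[[0,0,0],[0.22,2.99,0],1],[[0,0,0],[0.22,2.99,0],1],[[0,0,0],[0.22,2.99,0],1],[[0,0,0],[0.22,2.99,0],1],[[0,0,0],[0.22,2.99,0],1],[[0,0,0],[0.22,2.99,0],1],[[0,0,0],[0.22,2.99,0],1],[[0,0,0],[0.22,2.99,0],1]]'

```text
t: 25.97
ee_pos: [667.6, -39.4, 196.3]
orientation: [-0.083, -2.292, -0.036]
ft_force: [0.2, 0.6, 0.6]
width: 88.1
grasp_force: 0.0
```

```bash
python3 st.py
```

```text
t25.97 S [ 92.2   0.5 196.3] W [667.6 -39.4 196.3] tilt 48.6 side -0.0 yaw 0.01 F_S [0.1 0.7 0.6] w 88.1 g 0.0 q [-0.08  0.97  0.92 -0.    2.1  -1.57]
```

Call:
servo_tool --steps '[[[-0.0028,0.0001,-0.0094],[0,0,0],1],[[-0.0028,0.0001,-0.0094],[0,0,0],0.6],[[-0.0028,0.0001,-0.0094],[0,0,0],0.3],[[-0.0028,0.0001,-0.0094],[0,0,0],0],[[-0.0028,0.0002,-0.0094],[0,0,0],0],[[-0.0028,0.0002,-0.0094],[0,0,0],-0.2],[[-0.0029,0.0002,-0.0094],[0,0,0],-0.4],[[0,0,0],[0,0,0],-0.5]]'

```text
t: 26.63
ee_pos: [646.4, -38.3, 128.8]
orientation: [-0.083, -2.292, -0.036]
ft_force: [0.2, -0.6, -0.6]
width: 44.6
grasp_force: 0.0
```

Call:
servo_tool --steps '[[[0,0,0],[0,0,0],-0.6],[[0,0,0],[0,0,0],-0.62],[[0,0,0],[0,0,0],-0.64],[[0,0,0],[0,0,0],-0.66],[[0,0,0],[0,0,0],-0.66],[[0,0,0],[0,0,0],-0.66],[[0,0,0],[0,0,0],-0.66],[[0,0,0],[0,0,0],-0.66]]'

```text
t: 27.3
ee_pos: [648.2, -38.9, 131.4]
orientation: [-0.084, -2.296, -0.036]
ft_force: [2.6, -4.6, 4.0]
width: 15.7
grasp_force: 30.0
```

```bash
python3 st.py; python3 - <<'E'
from st import *
th=np.r_[73.6-np.arange(0,17)*3.1,24-np.arange(3,28,3.)]; ti=np.r_[48.2-np.arange(0,17)*2.2,13-np.arange(3,28,3.)]
th=th[:25];ti=ti[:25]
t=np.radians(th+12.41);a=np.radians(ti)
p=np.c_[95-102.4*np.cos(t)-16.6*np.sin(a),0*t,40+102.4*np.sin(t)-16.6*np.cos(a)]
print(th[[16,24]],ti[[16,24]],p[[0,16,24]].round(1),(np.diff(p,axis=0)@Rs.T).round(1).tolist())
E
```

```text
t27.30 S [ 72.8  -0.5 131.4] W [648.2 -38.9 131.4] tilt 48.4 side -0.1 yaw 0.01 F_S [ 3.  -4.4  4. ] w 15.7 g 30.0 q [-0.08  1.01  1.01 -0.    1.97 -1.57]
[24.  0.] [ 13. -11.] [[ 75.5   0.  131.1]
 [  8.9   0.   84.6]
 [ -1.8   0.   45.7]] [[-5.1, 0.4, -1.0], [-5.0, 0.4, -1.3], [-4.9, 0.4, -1.6], [-4.9, 0.4, -1.8], [-4.8, 0.3, -2.1], [-4.6, 0.3, -2.4], [-4.5, 0.3, -2.6], [-4.4, 0.3, -2.9], [-4.2, 0.3, -3.1], [-4.0, 0.3, -3.3], [-3.9, 0.3, -3.6], [-3.7, 0.3, -3.8], [-3.5, 0.3, -4.0], [-3.2, 0.2, -4.2], [-3.0, 0.2, -4.4], [-2.8, 0.2, -4.5], [-2.2, 0.2, -4.6], [-2.0, 0.1, -4.7], [-1.7, 0.1, -4.8], [-1.5, 0.1, -4.9], [-1.2, 0.1, -4.9], [-1.0, 0.1, -5.0], [-0.7, 0.1, -5.0], [-0.4, 0.0, -5.1]]
```

Call:
servo_tool --steps '[[[-0.0051,0.0002,-0.001],[-0.16,-2.19,0],-0.66],[[-0.005,0.0003,-0.0013],[-0.16,-2.19,0],-0.66],[[-0.0049,0.0003,-0.0016],[-0.16,-2.19,0],-0.66],[[-0.0049,0.0004,-0.0018],[-0.16,-2.19,0],-0.66],[[-0.0048,0.0003,-0.0021],[-0.16,-2.19,0],-0.66],[[-0.0046,0.0003,-0.0024],[-0.16,-2.19,0],-0.66],[[-0.0045,0.0003,-0.0026],[-0.16,-2.19,0],-0.66],[[-0.0044,0.0003,-0.0029],[-0.16,-2.19,0],-0.66]]'

```text
t: 27.97
ee_pos: [612.2, -36.3, 116.3]
orientation: [-0.095, -2.61, -0.024]
ft_force: [7.5, -3.7, 4.3]
width: 15.8
grasp_force: 30.0
```

```bash
python3 st.py
```

```text
t27.97 S [ 36.7  -0.4 116.3] W [612.2 -36.3 116.3] tilt 30.4 side -0.1 yaw -0.01 F_S [ 7.8 -3.2  4.3] w 15.8 g 30.0 q [-0.08  0.79  1.34 -0.    1.54 -1.57]
```

Call:
servo_tool --steps '[[[-0.0042,0.0003,-0.0031],[-0.16,-2.19,0],-0.66],[[-0.004,0.0003,-0.0033],[-0.16,-2.19,0],-0.66],[[-0.0039,0.0003,-0.0036],[-0.16,-2.19,0],-0.66],[[-0.0037,0.0003,-0.0038],[-0.16,-2.19,0],-0.66],[[-0.0035,0.0003,-0.004],[-0.16,-2.19,0],-0.66],[[-0.0032,0.0002,-0.0042],[-0.16,-2.19,0],-0.66],[[-0.003,0.0002,-0.0044],[-0.16,-2.19,0],-0.66],[[-0.0028,0.0002,-0.0045],[-0.16,-2.19,0],-0.66]]'

```text
t: 28.63
ee_pos: [583.4, -34.1, 85.9]
orientation: [-0.106, -2.914, -0.01]
ft_force: [4.2, -3.0, 8.3]
width: 16.1
grasp_force: 30.0
```

Call:
servo_tool --steps '[[[-0.0022,0.0002,-0.0046],[-0.22,-2.99,0],-0.66],[[-0.002,0.0001,-0.0047],[-0.22,-2.99,0],-0.66],[[-0.0017,0.0001,-0.0048],[-0.22,-2.99,0],-0.66],[[-0.0015,0.0001,-0.0049],[-0.22,-2.99,0],-0.66],[[-0.0012,0.0001,-0.0049],[-0.22,-2.99,0],-0.66],[[0,0,0],[0,0,0],-0.66],[[0,0,0],[0,0,0],-0.66],[[0,0,0],[0,0,0],-0.66]]'

```text
t: 29.3
ee_pos: [573.9, -33.4, 61.0]
orientation: [0.114, 3.108, -0.004]
ft_force: [2.0, -3.0, 2.2]
width: 15.7
grasp_force: 30.0
```

```bash
python3 st.py
```

```text
t29.30 S [-1.7 -0.3 61. ] W [573.9 -33.4  61. ] tilt -1.8 side -0.1 yaw -0.06 F_S [ 2.2 -2.8  2.2] w 15.7 g 30.0 q [-0.08  0.57  1.85 -0.    0.69 -1.57]
```

Call:
servo_tool --steps '[[[-0.0005,0,-0.0025],[-0.11,-1.5,0],-0.66],[[-0.0005,0,-0.0025],[-0.11,-1.5,0],-0.66],[[-0.0004,0,-0.0025],[-0.11,-1.5,0],-0.66],[[-0.0003,0,-0.0025],[-0.11,-1.5,0],-0.66],[[-0.0002,0,-0.0025],[-0.11,-1.5,0],-0.66],[[-0.0002,0,-0.0015],[-0.11,-1.0,0],-0.66],[[0,0,0],[0,0,0],-0.66],[[0,0,0],[0,0,0],-0.66]]'

```text
t: 29.97
ee_pos: [571.9, -33.3, 46.9]
orientation: [0.109, 2.959, -0.012]
ft_force: [3.6, -2.2, 1.8]
width: 15.8
grasp_force: 30.0
```

```bash
python3 st.py
```

```text
t29.97 S [-3.7 -0.4 46.9] W [571.9 -33.3  46.9] tilt -10.3 side -0.1 yaw -0.08 F_S [ 3.8 -2.   1.8] w 15.8 g 30.0 q [-0.08  0.56  1.96 -0.    0.44 -1.57]
```

Call:
servo_tool --steps '[[[0,0,-0.0005],[0,0,0],-0.66],[[0,0,-0.0005],[0,0,0],-0.66],[[0,0,-0.0005],[0,0,0],-0.66],[[0,0,-0.0005],[0,0,0],-0.66],[[0,0,0],[0,0,0],-0.66],[[0,0,0],[0,0,0],-0.66],[[0,0,0],[0,0,0],-0.66],[[0,0,0],[0,0,0],-0.66]]'

```text
t: 30.63
ee_pos: [571.6, -33.2, 45.4]
orientation: [0.108, 2.96, -0.012]
ft_force: [-0.7, -1.8, 11.2]
width: 15.7
grasp_force: 30.0
```

```bash
python3 st.py
```

```text
t30.63 S [-4.  -0.3 45.4] W [571.6 -33.2  45.4] tilt -10.3 side -0.1 yaw -0.07 F_S [-0.6 -1.8 11.2] w 15.7 g 30.0 q [-0.08  0.56  1.96 -0.    0.44 -1.57]
```

Call:
servo_tool --steps '[[[0,0,-0.0005],[0,0,0],-0.66],[[0,0,-0.0005],[0,0,0],-0.66],[[0,0,0],[0,0,0],-0.66],[[0,0,0],[0,0,0],-0.66],[[0,0,0],[0,0,0],-0.66],[[0,0,0],[0,0,0],-0.66],[[0,0,0],[0,0,0],-0.66],[[0,0,0],[0,0,0],-0.66]]'

```text
t: 31.3
ee_pos: [571.6, -33.3, 45.1]
orientation: [0.109, 2.96, -0.012]
ft_force: [-4.1, -1.3, 20.4]
width: 15.7
grasp_force: 30.0
```

Call:
servo_tool --steps '[[[0,0,-0.0004],[0,0,0],-0.66],[[0,0,0],[0,0,0],-0.66],[[0,0,0],[0,0,0],-0.66],[[0,0,0],[0,0,0],-0.66],[[0,0,0],[0,0,0],-0.66],[[0,0,0],[0,0,0],-0.66],[[0,0,0],[0,0,0],-0.66],[[0,0,0],[0,0,0],-0.66]]'

```text
t: 31.97
ee_pos: [571.6, -33.2, 45.0]
orientation: [0.108, 2.959, -0.012]
ft_force: [-6.4, -1.1, 25.2]
width: 15.7
grasp_force: 30.0
```

```bash
python3 st.py
```

```text
t31.97 S [-4.  -0.3 45. ] W [571.6 -33.2  45. ] tilt -10.3 side -0.1 yaw -0.07 F_S [-6.3 -1.6 25.2] w 15.7 g 30.0 q [-0.08  0.56  1.96 -0.    0.44 -1.57]
```

Call:
servo_tool --steps '[[[0,0,0.0006],[0,0,0],-0.66],[[0,0,0.0004],[0,0,0],-0.66],[[0,0,0],[0,0,0],-0.5],[[0,0,0],[0,0,0],-0.2],[[0,0,0],[0,0,0],0.3],[[0,0,0],[0,0,0],1],[[0,0,0],[0,0,0],1],[[0,0,0],[0,0,0],1]]'

```text
t: 32.63
ee_pos: [570.3, -33.2, 43.6]
orientation: [0.108, 2.963, -0.013]
ft_force: [0.1, 0.6, -0.2]
width: 51.7
grasp_force: 0.0
```

Call:
servo_tool --steps '[[[-0.002,0,0.01],[0,0,0],1],[[-0.004,0,0.02],[0,0,0],1],[[-0.004,0,0.025],[0.18,2.5,0],1],[[-0.004,0,0.025],[0.18,2.5,0],1],[[-0.004,0,0.025],[0.18,2.5,0],1],[[-0.004,0,0.025],[0.18,2.5,0],1],[[-0.004,0,0.025],[0,0,0],1],[[-0.002,0,0.01],[0,0,0],1]]'

```text
t: 33.3
ee_pos: [544.1, -33.4, 212.8]
orientation: [0.114, 3.132, -0.004]
ft_force: [0.5, 1.0, -0.5]
width: 87.6
grasp_force: 0.0
```

Call:
servo_tool --steps '[[[0,0,0],[0,0,0],1],[[0,0,0],[0,0,0],1],[[0,0,0],[0,0,0],1],[[0,0,0],[0,0,0],1],[[0,0,0],[0,0,0],1],[[0,0,0],[0,0,0],1],[[0,0,0],[0,0,0],1],[[0,0,0],[0,0,0],1]]'

```text
t: 33.97
ee_pos: [542.5, -33.3, 208.5]
orientation: [0.114, 3.137, -0.004]
ft_force: [-0.8, -0.2, 0.1]
width: 87.6
grasp_force: 0.0
```

```bash
python3 st.py; python3 w.py w7; python3 - <<'E'
from st import *
z=np.load('w7.npz');P=z['P'];c=z['c'].astype(int);S=((P.reshape(-1,3)-[*C,0])@Rs).reshape(P.shape)
br=(c[...,2]-c[...,0]>40)&(abs(S[...,1])<20)&(S[...,0]>30)&(S[...,0]<90)&(S[...,2]<36)
print('brass',br.sum(),S[br].min(0),S[br].max(0))
k=(S[...,2]>65)&(abs(S[...,1])<12)&(S[...,0]>-30)&(S[...,0]<30);print('knob',S[k].min(0),S[k].max(0),np.median(S[k],0))
arm=(abs(S[...,1])<4)&(S[...,2]>38)&(S[...,2]<50)&(S[...,0]>12)&(S[...,0]<85);print('arm',np.polyfit(S[arm][:,0],S[arm][:,2],1))
f=(S[...,2]>56)&(S[...,2]<62)&(abs(S[...,1])<12)&(S[...,0]<-30);print('fin',S[f].min(0),S[f].max(0))
v,u=np.where(br);v0,u0=int(v.mean()),int(u.mean())
cv2.imwrite('pics/w7c.png',cv2.resize(z['c'][v0-110:v0+40,u0-75:u0+75],(600,600),interpolation=cv2.INTER_CUBIC))
E
```

```text
t33.97 S [-33.   -2.5 208.5] W [542.5 -33.3 208.5] tilt -0.1 side -0.1 yaw -0.04 F_S [-0.8 -0.2  0.1] w 87.6 g 0.0 q [-0.08  0.32  1.82 -0.    0.99 -1.58]
34.0167 [542.6 -33.3 208.6] [ 0.114  3.137 -0.004] [ 0.64 -0.18 -0.42] [-0.08  0.32  1.82 -0.    0.99 -1.58] 59.10136411564898
[[ 1.00000e-03 -9.54000e-01 -3.01000e-01  8.28760e+01]
 [ 1.00000e+00  1.00000e-03  0.00000e+00  9.00000e-03]
 [-0.00000e+00 -3.01000e-01  9.54000e-01 -1.61922e+02]
 [ 0.00000e+00  0.00000e+00  0.00000e+00  1.00000e+00]]
brass 163 [ 52.03874674 -14.19847493  27.7104157 ] [65.66664344 14.5082117  31.81715854]
knob [-16.82655498  -7.94184326  65.02047239] [ 5.54112831  7.69187045 75.61348136] [-7.63543904 -0.17728929 72.22852006]
arm [-9.01234310e-03  4.50878622e+01]
fin [-69.44163162  -4.51312407  56.0037844 ] [-47.91830455   4.93028312  61.1496303 ]
```

View pics/w7c.png

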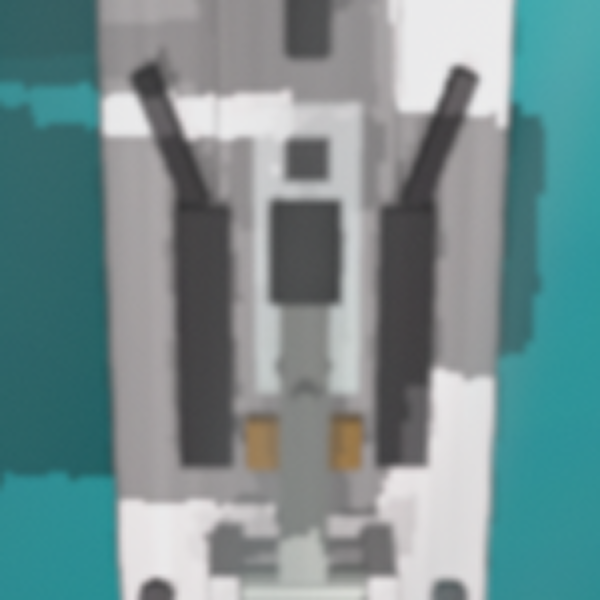

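The crop shows the clip arm lying flat along the centre line, with the knob at (305,250). The plate lies under it up to the brass stop at (260,440) and (345,440), with no gap at about row 412.

```bash
python3 -c "
from workcell import close_job
print(close_job())"
```

```text
the job is handed in; nothing more can be done
None
```

I lifted the clip, slid the carrier in until it rested against the brass stop (peak push about 5 N against the stop's 6 N limit), pressed the clip down onto its hard stop, and handed the job in at about 34 s of robot time; no verdict was returned.

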